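# Clear the kitchen table by kind

## Task

Sort the clutter on the table: stand both seasoning jars upright on the floor of the shallow perforated drainer box, put the battery and the tea light in the plain white bowl, and set the lidded food tub flat and fully on the small white chopping board. Leave the upturned tea cup and the slim sauce bottle standing where they are.

Things in the scene. Friction and masses are not known exactly. Their poses are not given: they have to be found in the camera images.
- drainer: shallow open off-white plastic drainer box with perforated sides, 165 (x) x 250 (y) x 58 mm, fixed; origin at the centre of its underside, z up. Inside: floor 4 mm above the origin, level, clear space 122 mm (x) by 204 mm (y); walls reach up to 56 mm.
- bowl: plain round white bowl, rim 149 mm across, 67 mm high, fixed; origin at the centre of its underside. Inside bottom 10 mm above the origin; the inside is about 56 mm across at the bottom and widens to about 130 mm at the rim.
- board: small white chopping board lying flat, 120 (x) x 165 (y) x 11 mm, fixed; origin at the centre of its underside, top face 11 mm above.
- round_jar: round clear seasoning jar with a dark lid and a dark label, 41 mm diameter, 105 mm tall, about 0.11 kg; starts upright; origin at the centre of its underside, z up.
- square_jar: seasoning jar with a square glass body 41 mm wide (faces across its x and y) and a round yellow lid 41 mm across (from 76 to 96 mm high), 96 mm tall, about 0.11 kg; starts upright; origin at the centre of its underside, z up.
- battery: small green and yellow cylindrical battery lying on its side, 15 mm diameter, 50 mm long along its y; origin at the start under its middle, on the table.
- tea_light: tea light candle, red wax in a low pale metal cup, 38 mm diameter, 15 mm tall; origin at the centre of its underside, z up.
- food_tub: small white tapered food tub with its lid on, 46 mm tall; lid (fixed to it) 69 mm along x by 59 mm along y from 37 to 46 mm high, underside about 58 x 48 mm, about 0.11 kg; origin at the centre of its underside, z up.
- tea_cup: blue and white tea cup standing upside down on its rim, 81 mm diameter, 68 mm high, loose, to be left alone; origin under its centre.
- sauce_bottle: slim white sauce bottle with a blue cap, 27 mm diameter, 138 mm tall, loose and easily tipped, to be left alone; origin under its centre.
Things that resemble listed ones, but are neither listed nor needed, are in the scene too. What is meant by the battery is not black or red, and is the smaller of those in its own colour.

How it is judged:
At the end, for the whole second after the job is handed in: Jars upright (0.12 rad) on the drainer's floor; battery and tea light in the bowl, below its rim (60 mm of its axis, under 55 mm high); tub level on the board, its centre within 36 mm (x), 58 mm (y) of the board's; cup and bottle upright, moved under 30 mm; all released, at rest (x of round_jar in the frame of drainer between -0.048 and 0.048 m and y of round_jar in the frame of drainer between -0.09 and 0.09 m and z of round_jar in the frame of drainer between -0.005 and 0.015 m and angle between each of round_jar, square_jar's own z axis and vertical below 0.12 rad and x of square_jar in the frame of drainer between -0.048 and 0.048 m and y of square_jar in the frame of drainer between -0.09 and 0.09 m and z of square_jar in the frame of drainer between -0.005 and 0.015 m and horizontal distance between each of battery, tea_light and bowl below 0.06 m and z of battery in the frame of bowl between 0 and 0.055 m and z of tea_light in the frame of bowl between 0 and 0.055 m and x of food_tub in the frame of board between -0.036 and 0.036 m and y of food_tub in the frame of board between -0.058 and 0.058 m and z of food_tub in the frame of board between 0.004 and 0.017 m and angle between food_tub's own z axis and vertical below 0.1 rad and distance of each of tea_cup, sauce_bottle from where it was at the start of the episode below 0.03 m and angle between each of tea_cup, sauce_bottle's own z axis and vertical below 0.3 rad and linear speed of each of round_jar, square_jar, battery, tea_light, food_tub below 0.02 m/s); the robot touches nothing.
It fails at once if the tea cup or the sauce bottle is pushed more than 30 mm or tipped (not (distance of each of tea_cup, sauce_bottle from where it was at the start of the episode below 0.03 m and angle between each of tea_cup, sauce_bottle's own z axis and vertical below 0.3 rad)).
It also fails if it takes over 144 s, if anything falls off the work surface, if the arm or the gripper's body presses on something with over 40 N, if the wrist force passes 120 N, or if a joint passes its speed limit or range.

## Robot

A 6-joint arm with a two-finger parallel gripper is mounted at the origin on a cart in front of the work surface, level with it; the furniture and walls round the work are solid. World frame = base frame: x ahead of the robot, y to its left, z up, the work surface at z = 0. Lengths are in m, angles in rad, forces in N, time in s.
With the tool pointing down it reaches from about 0.35 to 0.85 m from the base axis. Payload 8.1 kg.
Tool frame: the origin (TCP) lies on the mounting face of the last link; the fingertips stand 186 mm ahead of it and the grasp point (between the pads) lies 167 mm ahead of it (robot.finger_overhang is the distance from the TCP to the fingertips, in m); z points along the fingers, y is the line along which they close (so a half turn about z gives the same grasp; the last joint's range is limited). The gripper opens to 93 mm and grips with 3 to 60 N. Pads are 15 mm wide; open, the fingers measure 128 mm over their backs; the gripper's body (75 mm by 188 mm) begins 65 mm behind the grasp point.
Start: joints at [-1.251, 0.13, 1.488, -0, 1.523, -0.085], TCP at [0.236, -0.552, 0.405] pointing down, gripper open.
Joint ranges: [-2.96, 2.96], [-0.89, 2.26], [0.02, 2.5], [-1.34, 4.48], [0, 2.73], [-2.66, 2.66]. Speed limits (rad/s): [2.39, 2.39, 2.79, 3.14, 3.14, 3.14].

## Interface

Orientations are given as a rotation vector (axis times angle).
In Python, from plant import readout, read_camera, get_calibration, job, robot gives the robot as it stands.
- The arm moves only by the shell command python3 -m handwheel 'ROWS' [FORCE]. ROWS is JSON, a list of rows, each a list of 5 numbers: the shift along the world's x, y, z in cm, then the turn about the world's z in rad, then the closure, from 0 (fully open) to 1 (shut). In form: [[tx, ty, tz, spin, gripper], ...]. A call has 1 to 10 rows; each row shifts and turns the commanded pose from where the row before left it; what a row does not reach is not made up. A row lasts 1/8 s, in which the tool goes at most 62.5 mm and 10.7 degrees, less where a joint would pass 70% of its speed; a pose out of reach is approached as far as the arm can. A call is refused whole if a number of a shift passes 6.25 or a number of a turn 0.188, either way. A call with a gripper value outside its range is refused whole. The fingers move at their own pace and stop on an object; FORCE is the grip in N (left out, the last holds). Time passes only in rows, so rows that do not move let the fingers close. It gives the time, the measured TCP pose, the force, the opening and the grip force at its end, in the units of the state.
- readout.read_state(): the state, without advancing time (a new reading comes with each control period).
- read_camera(name): name is "side" or "top"; returns the picture (480x640x3 uint8, red, green, blue); there is no depth.
- get_calibration(name): a dict with "fovy" (degrees; the focal length in pixels is half the picture's height over the tangent of half this angle, whatever the lens; pixels are square), "cx", "cy" (the principal point, pixels), "pose" (4x4, takes a point from camera to world coordinates). Camera axes: x right, y down, z forward; pixel columns grow to the right and rows downward; lengths in m; the calibration is good to about 2 mm. A picture is of the moment at which its call begins. get_calibration takes no time and is no camera call.
- job.close_job(): hands the job in; it is judged then, once.
The state is a dict: "t": time; "q": joint angles; "dq": joint speeds; "joint_torque": joint torques, N m; "tool_pos": TCP position; "orientation": TCP orientation; "force": force on the tool from outside, world axes, zero at the start; "wrist_torque": the same for the moment, N m; "opening": finger opening in m; "gripper_force": force on a finger pad.
Only numpy, scipy, OpenCV 4.12 (cv2) and the standard library are available. Lean on these libraries where they do the work, as an engineer would, in place of code of your own. Each camera call takes 0.05 s, during which the arm holds its last target. There are 200 camera calls.

## Working session

There is one attempt and no reset: what is moved stays moved. The work goes in short steps, Python scripts to look and compute and a shell command to move; the robot and the scene stay as the last step left them, time stands still between calls to the robot, and variables do not carry over. Pictures are saved under pics/ and viewed, at most 14 in all, crops included, and the job is handed in when it is done.

```bash
mkdir -p pics; ls
python3 - <<'E'
from plant import readout, read_camera, get_calibration
import cv2
for n in("top","side"):
    cv2.imwrite(f"pics/{n}0.png",read_camera(n)[:,:,::-1])
    c=get_calibration(n);print(n,c)
s=readout.read_state();print(s['t'],s['tool_pos'],s['orientation'],s['force'],s['opening'])
E
```

```text
pics
top {'fovy': 54.12514709786657, 'cx': 327.0573677181508, 'cy': 240.98478849653108, 'pose': array([[ 0.01503219, -0.9929697 ,  0.11741042,  0.37564202],
       [-0.99985938, -0.01580079, -0.0056182 ,  0.02464683],
       [ 0.00743388, -0.11730945, -0.99306759,  1.09053615],
       [ 0.        ,  0.        ,  0.        ,  1.        ]])}
side {'fovy': 52.302215392965294, 'cx': 320.74549723371086, 'cy': 239.36970532854718, 'pose': array([[-0.98592211, -0.08343004,  0.14490346,  0.36182408],
       [-0.16656675,  0.56572643, -0.80759465,  0.90382542],
       [-0.01459806, -0.82036152, -0.57165887,  0.65439238],
       [ 0.        ,  0.        ,  0.        ,  1.        ]])}
0.1 [ 0.23627615 -0.55129315  0.40379443] [-3.07582674e+00 -6.31249532e-01  3.19104074e-04] [-0.41627506  0.11225988  0.58183245] 0.09316349800138347
```

View pics/top0.png

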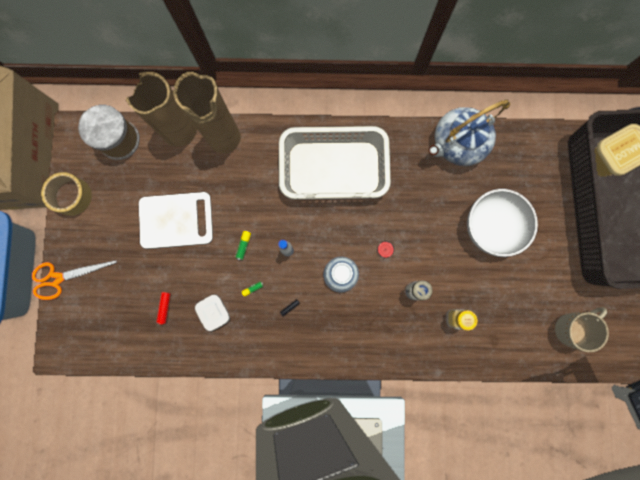

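View pics/side0.png

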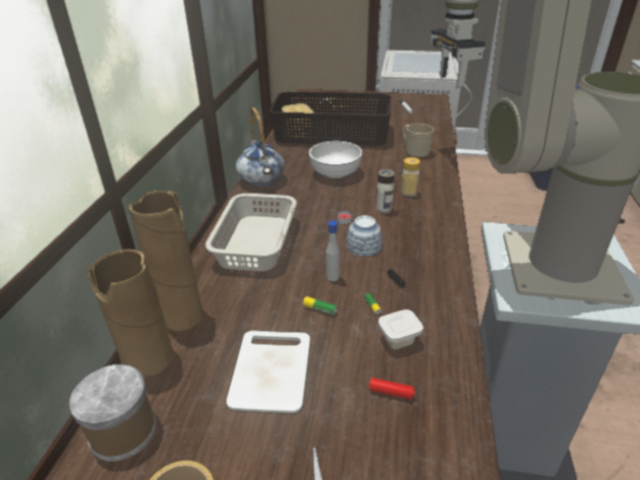

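Battery candidates (top view): the larger green one at (243,245), the smaller green one at (252,289), a black one at (290,307) and a red one at (163,308). The smaller green one, (252,289), fits the description. Only (386,250) looks like the tea light. The jars are at (419,291) and (465,320), and the tub is at (212,313). I'll check this in a crop.

```bash
cat > h.py <<'E'
import numpy as np, cv2
from plant import readout, read_camera, get_calibration
def ray(n,u,v):
    c=get_calibration(n);f=240/np.tan(np.radians(c['fovy']/2));P=np.array(c['pose'])
    d=P[:3,:3]@[(u-c['cx'])/f,(v-c['cy'])/f,1];return P[:3,3],d
def on(n,u,v,z):
    o,d=ray(n,u,v);return (o+d*(z-o[2])/d[2])[:2]
def proj(n,p):
    c=get_calibration(n);f=240/np.tan(np.radians(c['fovy']/2));P=np.array(c['pose'])
    q=P[:3,:3].T@(np.array(p)-P[:3,3]);return q[:2]/q[2]*f+[c['cx'],c['cy']]
def blobs(img,lo,hi,box,mina=15):
    h=cv2.cvtColor(img,cv2.COLOR_RGB2HSV);m=cv2.inRange(h,lo,hi)
    k=np.zeros_like(m);x0,y0,x1,y1=box;k[y0:y1,x0:x1]=m[y0:y1,x0:x1]
    cs=cv2.findContours(k,0,cv2.CHAIN_APPROX_NONE)[0]
    return [c for c in cs if cv2.contourArea(c)>=mina]
def rectw(c,n,z):
    """contour -> world polygon at z -> min area rect"""
    w=np.array([on(n,u,v,z) for u,v in c[:,0]],np.float32)*1000
    return cv2.minAreaRect(w),w
E
python3 - <<'E'
from h import *
b=cv2.imread('pics/top0.png');im=b[:,:,::-1].copy()
cv2.imwrite('pics/crop0.png',cv2.resize(b[225:340,140:490],None,fx=2.28,fy=2.28,interpolation=cv2.INTER_CUBIC))
def show(t,lo,hi,box,z):
    for c in blobs(im,lo,hi,box):
        r,w=rectw(c,'top',z);print(t,c[:,0].min(0),c[:,0].max(0),'c',np.round(r[0],1),'size',np.round(r[1],1),'ang',round(r[2],1))
show('batt',(20,100,60),(85,255,255),(235,275,270,300),.0075)
show('tea',(0,120,60),(8,255,255),(370,235,400,265),.015)
show('tea2',(165,120,60),(180,255,255),(370,235,400,265),.015)
show('ylid',(18,130,120),(35,255,255),(440,300,490,340),.096)
show('tub',(0,0,150),(180,60,255),(190,285,235,335),.046)
show('board',(0,0,150),(180,60,255),(130,185,220,255),.011)
show('bowl',(0,0,120),(180,60,255),(460,180,545,262),.067)
show('drain',(0,0,110),(180,60,255),(270,120,400,210),.058)
E
```

```text
batt [241 282] [262 296] c [389.7 190.8] size [17.5 50.8] ang 27.6
tea [378 242] [393 257] c [ 485.3 -116.3] size [34.8 34.6] ang 0.1
ylid [452 310] [477 330] c [ 331.2 -271.4] size [41.4 52.9] ang 0.8
tub [195 295] [228 330] c [338.1 270.1] size [70.  59.9] ang 29.1
board [138 192] [212 248] c [548.  372.4] size [123.  168.2] ang 5.4
bowl [468 188] [537 256] c [ 544.7 -369.5] size [152.5 153.1] ang 44.7
drain [278 125] [390 198] c [678.9   5.4] size [169.2 253.6] ang 1.6
```

View pics/crop0.png

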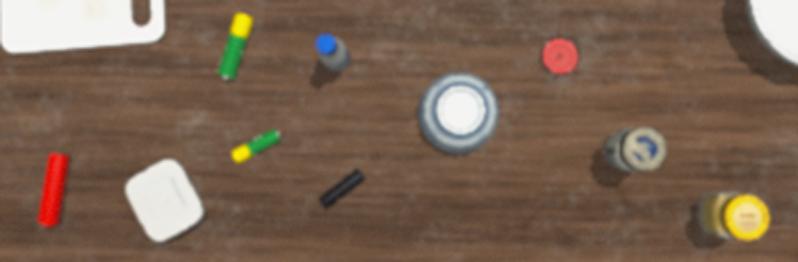

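The crop shows the smaller green battery at crop (256,146), which is image (252,289). The bigger green one is at (235,46), so my choice stands. Lid tops are at crop (641,149) for the round jar and (747,218) for the yellow one, and the tea light is at (561,56). Next I'll cross-check the jars and the square jar's yaw in the side view.

Run:
```python
from h import *
b=cv2.imread('pics/side0.png')
P={'round':(421.1,290.3,.105),'sq':(467.6,320.6,.096),'cup':(342,273,.068),'bottle':(284,244,.138)}
sc=6
cr=cv2.resize(b[148:220,368:428],None,fx=sc,fy=sc,interpolation=cv2.INTER_CUBIC)
for k,(u,v,z) in P.items():
    p=on('top',u,v,z);t=proj('side',[*p,z]);q=proj('side',[*p,0]);print(k,np.round(p*1000),'side top',t.round(1),'base',q.round(1))
    for m in(t,q): cv2.circle(cr,tuple(int(a) for a in (m-[368,148])*sc),3,(0,0,255),-1)
b2=cv2.imread('pics/top0.png')
cr2=cv2.resize(b2[275:335,400:485],None,fx=5,fy=5,interpolation=cv2.INTER_CUBIC)
out=np.zeros((432,800,3),np.uint8);out[:432,:360]=cr;out[:300,370:795]=cr2
cv2.imwrite('pics/jars.png',out)
for u,v in((170,145),(232,150),(110,140)): print('vase base?',on('top',u,v,0).round(3))
```

```text
round [ 392. -179.] side top [385.9 172. ] base [383.4 208.9]
sq [ 330. -278.] side top [411.8 159.3] base [408.5 191.7]
cup [427. -15.] side top [364.5 219.6] base [363.5 244.5]
bottle [481. 107.] side top [332.6 220.4] base [332.6 275.3]
vase base? [0.73  0.397]
vase base? [0.72  0.249]
vase base? [0.739 0.541]
```

View pics/jars.png

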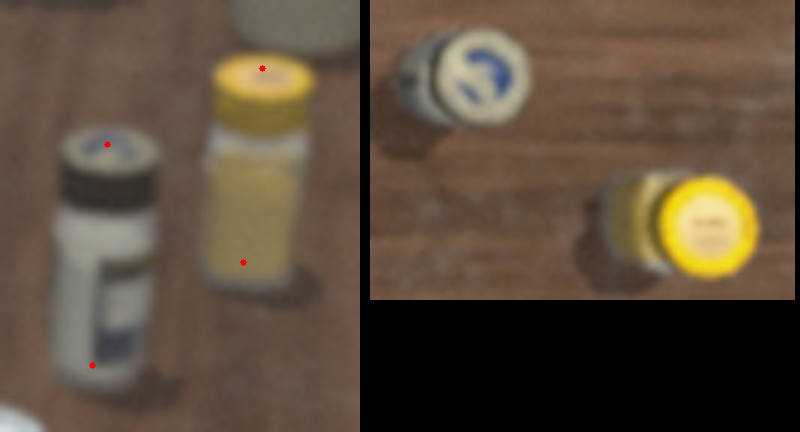

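The side crop agrees with the lid tops: round jar at crop (110,148), yellow lid at (262,75). The square jar shows one face nearly square-on, so its yaw is about 0. Now going for the round jar.

```bash
python3 -m handwheel '[[1.9,4.6,0,-0.135,0],[1.9,4.6,0,-0.135,0],[1.9,4.6,0,-0.135,0],[2,4.6,0,0,0],[2,4.6,0,0,0],[2,4.7,0,0,0],[2,4.7,0,0,0],[1.9,4.6,0,0,0],[0,0,0,0,0],[0,0,0,0,0]]' 20
```

```text
t: 1.35
tool_pos: [0.3922, -0.1817, 0.4045]
orientation: [3.141, 0.001, -0.001]
force: [-1.5, 0.6, 0.1]
opening: 0.0929
gripper_force: 0.0
```

```bash
python3 -m handwheel '[[0,0,-5,0,0],[0,0,-5,0,0],[0,0,-3,0,0],[0,0,-2.3,0,0],[0,0,0,0,0.6],[0,0,0,0,0.6],[0,0,0,0,0.65],[0,0,0,0,0.65],[0,0,0,0,0.7],[0,0,0,0,0.7]]' 20
```

```text
t: 2.6
tool_pos: [0.3924, -0.1815, 0.252]
orientation: [3.141, 0.0, 0.001]
force: [-0.0, -0.1, 0.7]
opening: 0.0408
gripper_force: 20.0
```

```bash
python3 -m handwheel '[[0,0,4,0,0.7],[0,0,5,0,0.7],[3,2.5,5,0,0.7],[4,3.2,0,0,0.7],[4,3.3,0,0,0.7],[4,3.3,0,0,0.7],[4,3.3,0,0,0.7],[4,3.3,0,0,0.7],[3.6,3,0,0,0.7],[2,1.6,0,0,0.7]]'; python3 -m handwheel '[[0,0,0,0,0.7],[0,0,0,0,0.7]]'
```

```text
t: 3.85
tool_pos: [0.679, 0.0551, 0.3899]
orientation: [-3.141, -0.002, 0.002]
force: [0.7, 0.3, -1.3]
opening: 0.0408
gripper_force: 20.0
t: 4.1
tool_pos: [0.6775, 0.0528, 0.3904]
orientation: [3.141, -0.0, -0.002]
force: [0.3, 1.0, -1.1]
opening: 0.0404
gripper_force: 20.0
```

Run:
```python
from h import *
b=cv2.hconcat([read_camera('side')[150:330,180:340],read_camera('top')[70:250,240:430]])
cv2.imwrite('pics/place1.png',cv2.resize(b,None,fx=2.2,fy=2.2)[:,:,::-1])
```

```text
(no output)
```

View pics/place1.png

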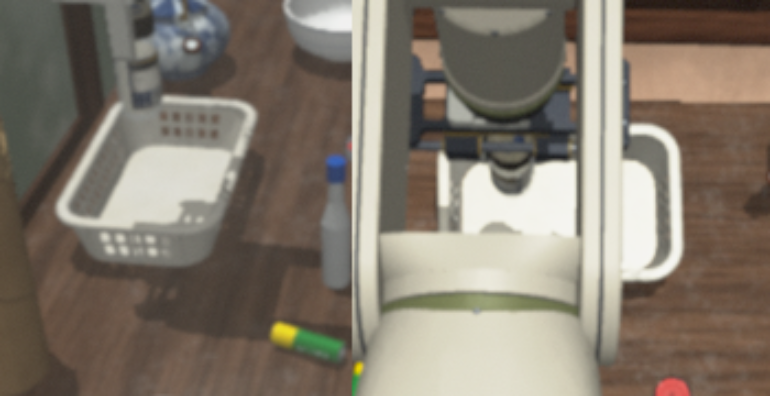

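The jar hangs upright over the left-centre of the drainer, at about (145,100) in the side half of the picture. Lowering it.

```bash
python3 -m handwheel '[[0,0,-4,0,0.7],[0,0,-4,0,0.7],[0,0,-3,0,0.7],[0,0,-1.5,0,0.7],[0,0,-0.5,0,0.7],[0,0,-0.3,0,0.7],[0,0,0,0,0.7],[0,0,0,0,0.7]]'
```

```text
t: 5.2
tool_pos: [0.6783, 0.0531, 0.2592]
orientation: [-3.142, 0.0, -0.003]
force: [0.5, -0.5, -2.1]
opening: 0.0403
gripper_force: 20.0
```

```bash
python3 -m handwheel '[[0,0,-0.2,0,0.7],[0,0,-0.1,0,0.7],[0,0,0,0,0.7]]'
```

```text
t: 5.58
tool_pos: [0.6781, 0.0532, 0.2556]
orientation: [-3.142, 0.0, -0.001]
force: [0.1, 0.0, 3.5]
opening: 0.0404
gripper_force: 20.0
```

```bash
python3 -m handwheel '[[0,0,0,0,0.3],[0,0,0,0,0.3],[0,0,0,0,0.3],[0,0,4,0,0.3],[0,0,5,0,0.3],[0,0,4.5,0,0.3]]'; python3 -m handwheel '[[-4,-3.8,0,0,0],[-4,-3.8,0,0,0],[-4,-3.8,0,0,0],[-4,-3.8,0,0,0],[-4,-3.8,0,0,0],[-4,-3.8,0,0,0],[-4,-3.8,0,0,0],[-4,-3.8,0,0,0],[-2.8,-2.7,0,0,0],[0,0,0,0,0]]'
python3 - <<'E'
from h import *
b=cv2.hconcat([read_camera('side')[150:330,180:340],read_camera('top')[90:270,260:450]])
cv2.imwrite('pics/place2.png',cv2.resize(b,None,fx=2.2,fy=2.2)[:,:,::-1])
s=readout.read_state();print(s['tool_pos'])
E
```

```text
t: 6.32
tool_pos: [0.6778, 0.0531, 0.3916]
orientation: [3.142, -0.0, 0.0]
force: [0.7, -0.4, 0.2]
opening: 0.0652
gripper_force: 0.0
t: 7.58
tool_pos: [0.3283, -0.2793, 0.3902]
orientation: [3.141, -0.007, 0.0]
force: [0.3, 0.9, 0.3]
opening: 0.0933
gripper_force: 0.0
[ 0.32986052 -0.27789492  0.39009325]
```

View pics/place2.png

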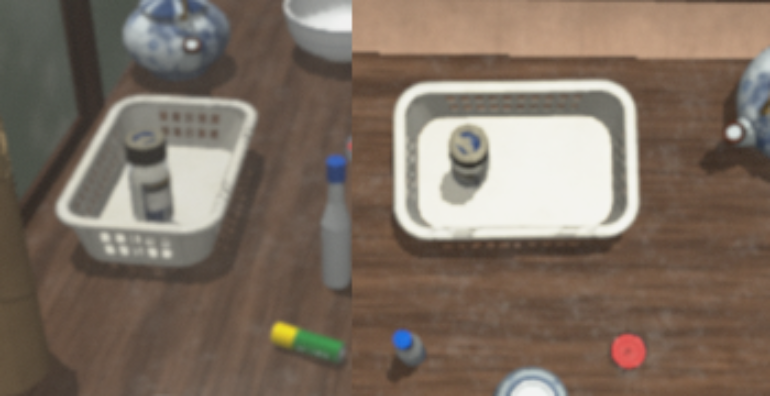

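The round jar stands upright on the drainer floor, at about (147,175) in the side half. Next the square jar, with the tool over (0.330,-0.278).

```bash
python3 -m handwheel '[[0,0,-5,0,0],[0,0,-5,0,0],[0,0,-3,0,0],[0,0,-1.8,0,0],[0,0,0,0,0.6],[0,0,0,0,0.6],[0,0,0,0,0.65],[0,0,0,0,0.7],[0,0,0,0,0.7],[0,0,0,0,0.7]]' 20
```

```text
t: 8.93
tool_pos: [0.3299, -0.2779, 0.2422]
orientation: [3.142, -0.001, 0.0]
force: [-1.0, 0.5, 2.0]
opening: 0.0413
gripper_force: 20.0
```

```bash
python3 -m handwheel '[[0,0,4,0,0.7],[0,0,5,0,0.7],[0,0,6,0,0.7]]'; python3 -m handwheel '[[3,2,0,0,0.7],[4,2.6,0,0,0.7],[4,2.6,0,0,0.7],[4,2.6,0,0,0.7],[4,2.6,0,0,0.7],[4,2.6,0,0,0.7],[4,2.6,0,0,0.7],[4,2.6,0,0,0.7],[3,2,0,0,0.7],[1,0.8,0,0,0.7]]'; python3 -m handwheel '[[0,0,0,0,0.7],[0,0,-4,0,0.7],[0,0,-4,0,0.7],[0,0,-3,0,0.7],[0,0,-2,0,0.7],[0,0,-0.8,0,0.7],[0,0,-0.3,0,0.7],[0,0,-0.3,0,0.7],[0,0,-0.2,0,0.7],[0,0,0,0,0.7]]'
```

```text
t: 9.3
tool_pos: [0.3294, -0.2774, 0.3923]
orientation: [-3.14, 0.001, 0.003]
force: [0.8, -1.3, -2.1]
opening: 0.0409
gripper_force: 20.0
t: 10.55
tool_pos: [0.6809, -0.0466, 0.3907]
orientation: [-3.141, -0.002, 0.002]
force: [0.1, 0.2, -1.1]
opening: 0.0415
gripper_force: 20.0
t: 11.8
tool_pos: [0.68, -0.0478, 0.2464]
orientation: [3.142, -0.0, 0.001]
force: [-0.2, 0.2, -1.8]
opening: 0.0411
gripper_force: 20.0
```

```bash
python3 -m handwheel '[[0,0,-0.1,0,0.7],[0,0,0,0,0.7]]'
```

```text
t: 12.05
tool_pos: [0.6801, -0.0478, 0.2459]
orientation: [3.142, -0.0, 0.002]
force: [-0.6, 1.3, 4.2]
opening: 0.0414
gripper_force: 20.0
```

```bash
python3 -m handwheel '[[0,0,0,0,0.35],[0,0,0,0,0.35],[0,0,0,0,0.35],[0,0,4,0,0.35],[0,0,5,0,0.35],[0,0,5.5,0,0.35],[-3,-1,0,0,0.35],[-4,-1.4,0,0,0.35],[-4,-1.4,0,0,0.35],[-4,-1.4,0,0,0.35]]'; python3 -m handwheel '[[-3,-1.1,0,0,0.35],[-1.5,-0.5,0,0,0.35],[0,0,0,0,0.35],[0,0,0,0,0.35]]'
python3 - <<'E'
from h import *
b=cv2.hconcat([read_camera('side')[140:320,190:410],read_camera('top')[90:270,260:400]])
cv2.imwrite('pics/place3.png',cv2.resize(b,None,fx=2.2,fy=2.2)[:,:,::-1])
E
```

```text
t: 13.3
tool_pos: [0.5286, -0.1002, 0.3899]
orientation: [3.141, -0.0, 0.0]
force: [0.1, 0.1, 0.1]
opening: 0.0604
gripper_force: 0.0
t: 13.8
tool_pos: [0.4853, -0.1158, 0.3902]
orientation: [3.142, -0.0, 0.001]
force: [0.2, -0.2, 0.5]
opening: 0.0604
gripper_force: 0.0
```

View pics/place3.png

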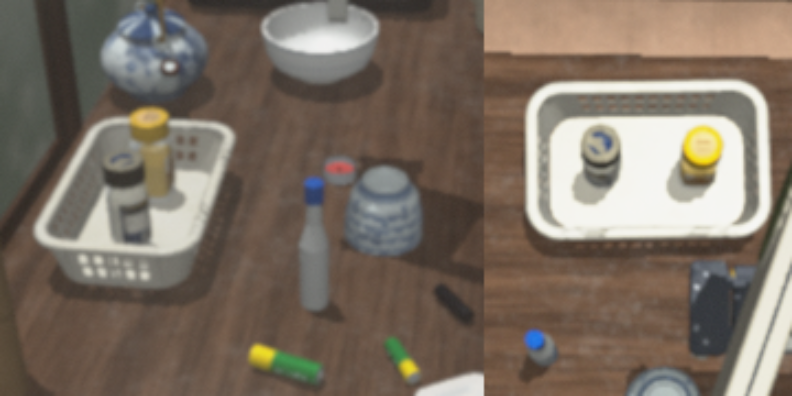

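Both jars stand upright in the drainer, with the tops at (125,165) and (150,125). The tea light is at (340,168) and nothing has touched it. Going down for it.

```bash
python3 -m handwheel '[[0,0,-5,0,0.35],[0,0,-5,0,0.35],[0,0,-5,0,0.35],[0,0,-3,0,0.35],[0,0,-1.5,0,0.35],[0,0,-0.5,0,0.35],[0,0,0,0,0.35]]' 12; python3 -m handwheel '[[0,0,0,0,0.55],[0,0,0,0,0.6],[0,0,0,0,0.65],[0,0,0,0,0.7],[0,0,0,0,0.7]]' 12
```

```text
t: 14.78
tool_pos: [0.4855, -0.116, 0.1909]
orientation: [3.141, -0.0, 0.002]
force: [0.1, -0.5, 0.1]
opening: 0.0602
gripper_force: 0.0
t: 15.4
tool_pos: [0.4852, -0.116, 0.1906]
orientation: [3.141, -0.0, 0.002]
force: [-0.5, 0.2, 4.7]
opening: 0.0369
gripper_force: 12.0
```

```bash
python3 -m handwheel '[[0,0,4,0,0.7],[0,0,5,0,0.7],[0.5,-2.5,4,0,0.7],[1,-4.2,0,0,0.7],[1,-4.2,0,0,0.7],[1,-4.2,0,0,0.7],[1,-4.2,0,0,0.7],[1,-4,0,0,0.7],[0.5,-2,0,0,0.7],[0,0,0,0,0.7]]'; python3 -m handwheel '[[0,0,0,0,0.7],[0,0,-4,0,0.7],[0,0,-3.5,0,0.7],[0,0,-1.7,0,0.7],[0,0,0,0,0.7],[0,0,0,0,0.58],[0,0,0,0,0.55],[0,0,0,0,0.55]]'
```

```text
t: 16.65
tool_pos: [0.5446, -0.3701, 0.3191]
orientation: [-3.141, 0.003, 0.001]
force: [-0.4, 0.1, -0.9]
opening: 0.0373
gripper_force: 12.0
t: 17.65
tool_pos: [0.5452, -0.3692, 0.2293]
orientation: [3.14, -0.0, 0.002]
force: [-0.6, -1.0, -1.5]
opening: 0.0421
gripper_force: 0.0
```

```bash
python3 -m handwheel '[[0,0,5,0,0.55],[0,0,6,0,0.55],[0,0,5,0,0.6]]'; python3 -m handwheel '[[-1.5,5.5,0,0.187,0.65],[-1.5,5.5,0,0.187,0.65],[-1.5,5.5,0,0.187,0.65],[-1.5,5.5,0,0.187,0.65],[-1.5,5.5,0,0.187,0.65],[-1.5,5.5,0,0.187,0.65],[-1.5,5.5,0,0.187,0.65],[-1.5,5.5,0,0.187,0.65],[-1.5,5.5,0,0.187,0.65],[-1.5,5.5,0,0.187,0.65]]'; python3 -m handwheel '[[-0.5,1,0,0.18,0.65],[0,0,0,0,0.65],[0,0,0,0,0.65]]'
python3 - <<'E'
from h import *
im=read_camera('side').copy();t=read_camera('top')
for c in blobs(im,(20,100,60),(85,255,255),(355,285,385,320)):
    r,w=rectw(c,'side',.0075);print(np.round(r[0],1),np.round(r[1],1),r[2])
p=proj('side',[.3897,.1908,.0075]).astype(int);cv2.circle(im,tuple(p),2,(255,0,0),-1)
b=cv2.hconcat([im[130:350,280:450],t[160:380,440:560]])
cv2.imwrite('pics/p4.png',cv2.resize(b,None,fx=2.5,fy=2.5)[:,:,::-1])
E
```

```text
t: 18.02
tool_pos: [0.5449, -0.3689, 0.3912]
orientation: [3.14, -0.001, 0.003]
force: [-0.5, -0.8, -0.5]
opening: 0.038
gripper_force: 0.0
t: 19.27
tool_pos: [0.3941, 0.1827, 0.3888]
orientation: [1.858, 2.532, 0.002]
force: [1.0, 1.1, 0.0]
opening: 0.0323
gripper_force: 0.0
t: 19.65
tool_pos: [0.3901, 0.1906, 0.3883]
orientation: [1.637, 2.681, 0.0]
force: [-0.6, -0.1, -0.6]
opening: 0.0324
gripper_force: 0.0
[390.3 185.6] [18.6 50.4] 23.173725128173828
```

View pics/p4.png

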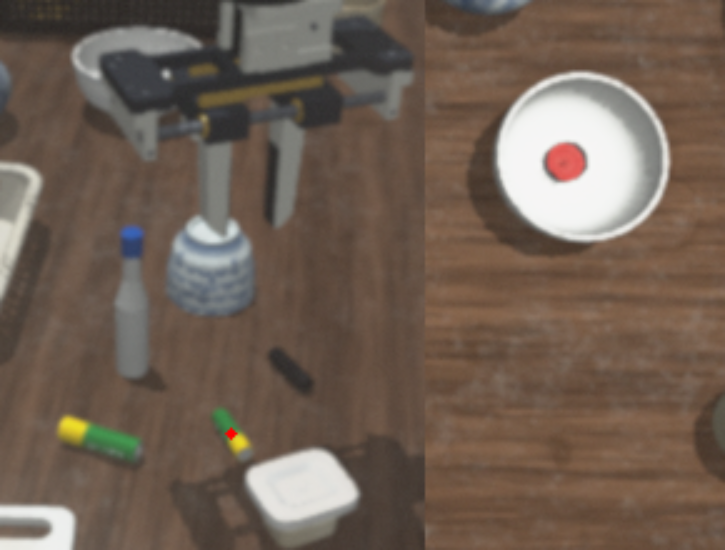

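The tea light lies in the bowl at crop (566,162). The battery is under my computed point at (231,434), and the bottle and cup are standing. Lowering onto the battery.

```bash
python3 -m handwheel '[[0,0,-5,0,0.5],[0,0,-5,0,0.5],[0,0,-5,0,0.5],[0,0,-3,0,0.5],[0,0,-1.4,0,0.5],[0,0,-0.5,0,0.5],[0,0,0,0,0.5]]'; python3 -m handwheel '[[0,0,0,0,0.7],[0,0,0,0,0.8],[0,0,0,0,0.85],[0,0,0,0,0.95],[0,0,0,0,0.95],[0,0,0,0,0.95]]' 12; python3 -m handwheel '[[0,0,2,0,0.95],[0,0,5,0,0.95],[0,0,6,0,0.95],[0,0,6,0,0.95],[0,0,0,0,0.95]]'
```

```text
t: 20.62
tool_pos: [0.3906, 0.1911, 0.1899]
orientation: [1.632, 2.684, 0.002]
force: [-0.2, -0.1, 0.0]
opening: 0.0463
gripper_force: 0.0
t: 21.38
tool_pos: [0.39, 0.1912, 0.1892]
orientation: [1.631, 2.685, 0.0]
force: [-0.8, -0.1, 3.2]
opening: 0.0162
gripper_force: 11.9
t: 22.0
tool_pos: [0.3913, 0.1916, 0.3847]
orientation: [1.628, 2.68, 0.012]
force: [1.0, 0.5, -0.7]
opening: 0.0163
gripper_force: 11.9
```

```bash
python3 -m handwheel '[[1,-3,0,0,0.95],[1.6,-5.7,0,0,0.95],[1.6,-5.7,0,0,0.95],[1.6,-5.7,0,0,0.95],[1.6,-5.7,0,0,0.95],[1.6,-5.7,0,0,0.95],[1.6,-5.7,0,0,0.95],[1.6,-5.7,0,0,0.95],[1.6,-5.7,0,0,0.95],[1.6,-5.5,0,0,0.95]]'; python3 -m handwheel '[[0.4,-3,0,0,0.95],[0,0,0,0,0.95],[0,0,-5,0,0.95],[0,0,-5,0,0.95],[0,0,-4,0,0.95],[0,0,-1.2,0,0.95],[0,0,0,0,0.95],[0,0,0,0,0.75],[0,0,0,0,0.7],[0,0,0,0,0.7]]'; python3 -m handwheel '[[0,0,5,0,0.7],[0,0,6,0,0.7],[0,0,5,0,0.7]]'
```

```text
t: 23.25
tool_pos: [0.5438, -0.3518, 0.377]
orientation: [-1.63, -2.683, -0.0]
force: [0.4, 0.5, 0.5]
opening: 0.0163
gripper_force: 11.9
t: 24.5
tool_pos: [0.5483, -0.3802, 0.2284]
orientation: [1.63, 2.683, -0.0]
force: [-0.5, -0.3, -1.3]
opening: 0.0276
gripper_force: 0.0
t: 24.88
tool_pos: [0.5478, -0.3799, 0.3902]
orientation: [1.63, 2.683, -0.0]
force: [1.1, -0.3, -0.5]
opening: 0.0278
gripper_force: 0.0
```

```bash
python3 -m handwheel '[[-1.9,5.9,0,0.178,0.3],[-1.9,5.9,0,0.178,0],[-1.9,5.9,0,0.178,0],[-1.9,5.9,0,0.178,0],[-1.9,5.9,0,0.178,0],[-1.9,5.9,0,0.178,0],[-1.9,5.9,0,0.178,0],[-1.9,5.9,0,0.178,0],[-1.9,5.9,0,0.178,0],[-1.9,5.9,0,0,0]]'; python3 -m handwheel '[[-2,6,0,0,0],[0,0,0,0,0],[0,0,0,0,0]]'
python3 - <<'E'
from h import *
im=read_camera('side').copy();t=read_camera('top')
p=proj('side',[.338,.270,.046]).astype(int);cv2.circle(im,tuple(p),2,(255,0,0),-1)
b=cv2.hconcat([im[130:370,240:450],t[160:400,440:560]])
cv2.imwrite('pics/p5.png',cv2.resize(b,None,fx=2.4,fy=2.4)[:,:,::-1])
s=readout.read_state();print(s['tool_pos'],s['q'])
E
```

```text
t: 26.12
tool_pos: [0.3568, 0.2118, 0.3879]
orientation: [-0.796, 3.037, 0.0]
force: [0.7, 0.2, 0.4]
opening: 0.0928
gripper_force: 0.0
t: 26.5
tool_pos: [0.338, 0.2694, 0.3872]
orientation: [-0.795, 3.039, -0.001]
force: [0.8, -0.2, 0.5]
opening: 0.0926
gripper_force: 0.0
[0.33868834 0.26836546 0.38716924] [ 5.51509005e-01 -3.33222992e-01  1.95254437e+00 -4.57112952e-04
  1.52197137e+00 -1.52771037e+00]
```

View pics/p5.png

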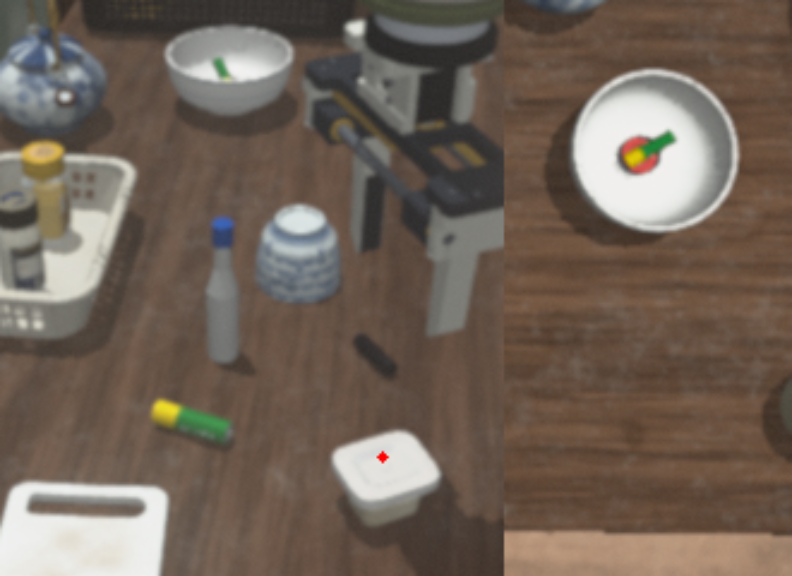

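The battery rests on the tea light in the bowl, and both are below the rim. The cup and bottle are still standing. The tub lid is centred near my dot at (382,457). Lowering onto the tub.

```bash
python3 -m handwheel '[[0,0,-5,0,0],[0,0,-5,0,0],[0,0,-4,0,0],[0,0,-2.5,0,0],[0,0,-1.4,0,0],[0,0,0,0,0],[0,0,0,0,0.25],[0,0,0,0,0.3],[0,0,0,0,0.4],[0,0,0,0,0.5]]' 20; python3 -m handwheel '[[0,0,0,0,0.5],[0,0,2,0,0.5],[0,0,4,0,0.5],[0,0,4,0,0.5],[0,0,0,0,0.5]]'
```

```text
t: 27.85
tool_pos: [0.3382, 0.2696, 0.2084]
orientation: [-0.793, 3.039, 0.001]
force: [-0.5, -0.5, 1.4]
opening: 0.0577
gripper_force: 20.2
t: 28.48
tool_pos: [0.3392, 0.2701, 0.3114]
orientation: [-0.791, 3.034, 0.003]
force: [-0.2, 0.8, -1.0]
opening: 0.0576
gripper_force: 20.0
```

```bash
python3 -m handwheel '[[2,1,0,-0.139,0.5],[3.5,1.7,0,-0.139,0.5],[3.5,1.7,0,-0.139,0.5],[3.5,1.7,0,0,0.5],[3.5,1.7,0,0,0.5],[3,1.5,0,0,0.5],[2,1,0,0,0.5],[0,0,0,0,0.5],[0,0,0,0,0.5]]'; python3 -m handwheel '[[0,0,-3,0,0.5],[0,0,-3,0,0.5],[0,0,-1.8,0,0.5],[0,0,-0.5,0,0.5],[0,0,0,0,0.5],[0,0,-0.2,0,0.5],[0,0,0,0,0.5]]'
```

```text
t: 29.6
tool_pos: [0.5473, 0.372, 0.3065]
orientation: [0.146, -3.136, 0.002]
force: [-0.7, 0.2, -0.9]
opening: 0.0579
gripper_force: 20.0
t: 30.48
tool_pos: [0.5484, 0.3726, 0.2239]
orientation: [-0.146, 3.137, 0.001]
force: [-0.5, -0.5, -1.8]
opening: 0.0579
gripper_force: 20.0
```

Run:
```python
from h import *
im=read_camera('side');t=read_camera('top')
b=cv2.hconcat([im[230:440,180:400],t[150:360,110:250]])
cv2.imwrite('pics/p6.png',cv2.resize(b,None,fx=2.2,fy=2.2)[:,:,::-1])
```

```text
(no output)
```

View pics/p6.png

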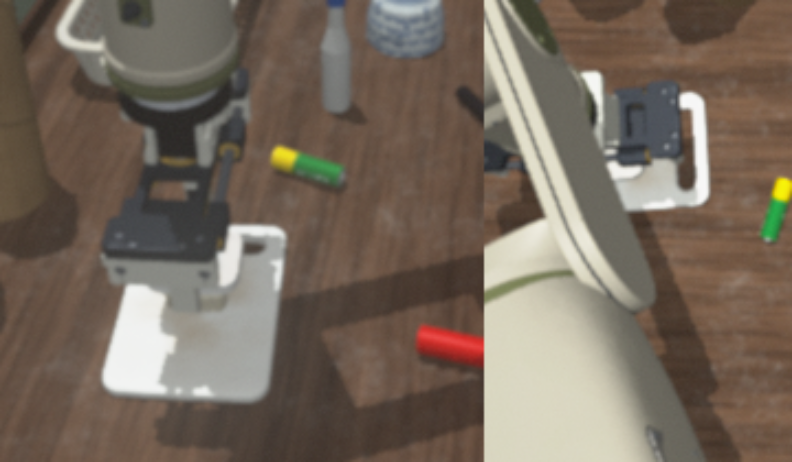

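The tub is over the middle of the board, at about (205,295) in the side half. I'll lower it the last few millimetres until it touches.

```bash
python3 -m handwheel '[[0,0,-0.2,0,0.5],[0,0,-0.1,0,0.5],[0,0,0,0,0.5]]'
```

```text
t: 30.95
tool_pos: [0.548, 0.3723, 0.2197]
orientation: [0.146, -3.138, 0.0]
force: [0.7, -0.9, -1.4]
opening: 0.0579
gripper_force: 20.0
```

```bash
python3 -m handwheel '[[0,0,-0.1,0,0.5],[0,0,0,0,0.5]]'
```

```text
t: 31.2
tool_pos: [0.5482, 0.3724, 0.2192]
orientation: [-0.146, 3.138, 0.0]
force: [-0.4, 0.4, 0.1]
opening: 0.0578
gripper_force: 20.0
```

```bash
python3 -m handwheel '[[0,0,-0.1,0,0.5],[0,0,0,0,0.3],[0,0,0,0,0.15],[0,0,0,0,0.15],[0,0,3,0,0.15],[0,0,5,0,0.15],[0,0,5,0,0.15],[0,0,4,0,0.15],[-5,-4,0,0,0.15],[-5,-4,0,0,0.15]]'; python3 -m handwheel '[[-5,-4,0,0,0.15],[-5,-4,0,0,0.15],[0,-5,0,0,0.15],[0,-5,0,0,0.15],[0,-5,0,0,0.15],[0,-5,0,0,0.15],[0,0,0,0,0.15],[0,0,0,0,0.15]]'
python3 - <<'E'
from h import *
im=read_camera('side');t=read_camera('top')
cv2.imwrite('pics/end_top.png',t[:,:,::-1]);
b=cv2.hconcat([im[120:420,190:450],t[110:410,110:230]])
cv2.imwrite('pics/p7.png',cv2.resize(b,None,fx=2,fy=2)[:,:,::-1])
E
```

```text
t: 32.45
tool_pos: [0.4499, 0.2938, 0.3883]
orientation: [-0.147, 3.137, 0.0]
force: [0.2, -1.2, 1.1]
opening: 0.0791
gripper_force: 0.0
t: 33.45
tool_pos: [0.3529, 0.0164, 0.388]
orientation: [-0.144, 3.138, 0.001]
force: [0.7, -0.7, -0.7]
opening: 0.0789
gripper_force: 0.0
```

View pics/p7.png

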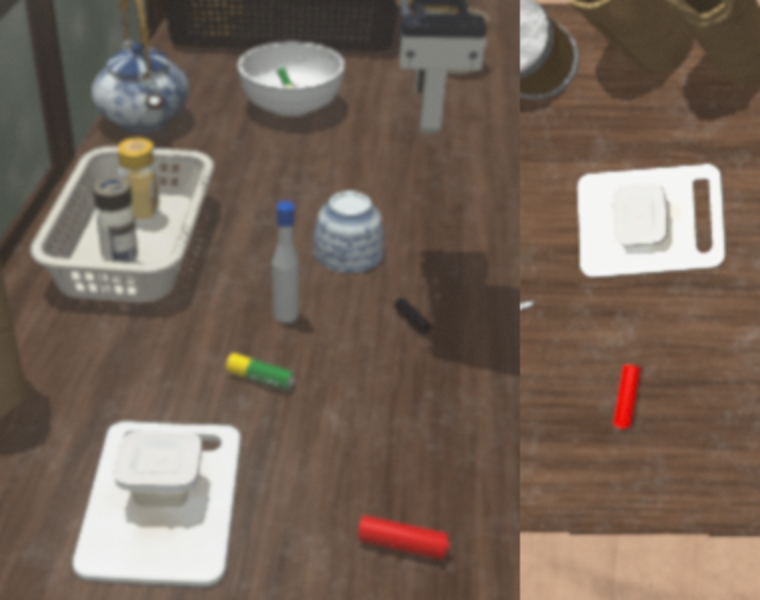

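View pics/end_top.png

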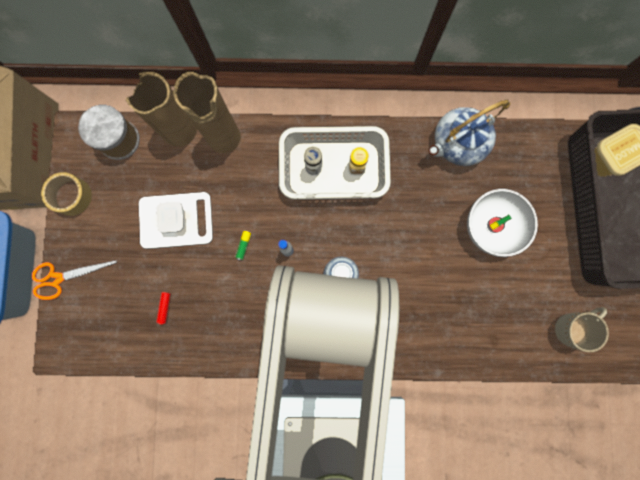

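The final pictures show everything in its place. The tub is flat on the board at (170,218), the jars are upright at (313,158) and (359,158), and the battery and tea light are in the bowl at (500,223). The cup and bottle are unmoved, and the arm is clear.

```bash
python3 -c "
from plant import job
print(job.close_job())"
```

```text
the job is handed in; nothing more can be done
None
```

I handed the job in at about 34 s of the 144 s allowed; the final pictures show both jars upright in the drainer, the battery and tea light in the bowl, the tub flat on the board, and the cup and bottle untouched, though the hand-in returned no verdict.

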